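Set the slice fence of a bread board

ROBOT

A 6-joint arm with a two-finger parallel gripper is mounted at the origin on the work surface. World frame = base frame: x ahead of the robot, y to its left, z up, the work surface at z = 0. Lengths are in m, angles in degrees, forces in N, time in s.
With the tool pointing down it reaches from about 0.375 to 0.9 m from the base axis. Payload 3.1 kg.
Tool frame: the origin (TCP) lies at the centre of the arm's flange, where the gripper is bolted on; the fingertips stand 182 mm ahead of it and the grasp point (between the pads) lies 164 mm ahead of it; x points along the fingers, z is the direction in which the jaws open and shut, and the axes are right-handed (so a half turn about x gives the same grasp; the last joint's range is limited). The gripper opens to 87 mm and grips with 3 to 60 N. Pads are 19 mm wide; open, the fingers measure 117 mm over their backs; the gripper's body (75 mm by 190 mm) begins 51 mm behind the grasp point.
Start: joints at [65.976, 30.224, 82.088, -0, 67.689, -10.227], TCP at [0.149, 0.607, 0.405] pointing down, gripper open.
Joint ranges: [-176.69, 176.69], [-43.24, 126.21], [12.49, 139.97], [-82, 262], [0, 151.66], [-163.58, 163.58]. Speed limits (degrees/s): [159.86, 159.86, 180, 180, 180, 180].

INTERFACE

Orientations are given as a 3x3 rotation matrix whose columns are the frame's x, y, z axes.
In Python, from rig import bot gives the robot as it stands.
- The arm moves only by the shell command python3 -m crank 'ROWS' [OPENING]. ROWS is JSON, a list of rows, each an object with "offset": the shift along the tool's x, y, z in m, a list of three; "spin": the turn about the tool's x in rad. A call has 1 to 12 rows; each row shifts and turns the commanded pose from where the row before left it, along the tool's axes as they then stand; what a row does not reach is not made up. A row lasts 1/10 s, in which the tool goes at most 50 mm and 8.59 degrees, less where a joint would pass 70% of its speed; a pose out of reach is approached as far as the arm can. A call is refused whole if a number of a shift passes 0.05 or a number of a turn 0.15, either way. A call with a gripper value outside its range is refused whole. OPENING is the finger opening in m, from 0 to 0.087, set as the call begins (- or left out, the last holds). The fingers move at their own pace and stop on an object; the grip force is fixed at half the most. Time passes only in rows, so rows that do not move let the fingers close. It gives the time, the measured TCP pose, the force and the opening at its end, in the units of the state.
- bot.read_state(): the state, without advancing time (a new reading comes with each control period).
- bot.capture(name): name is "scene" or "top" or "wrist"; returns a dict with "pixels" (384x512x3 uint8, blue, green, red), "depth" (384x512 float32, m along the optical axis (not along the pixel's ray), 0 where there is no reading), "K" (3x3 intrinsics, pixels), "k1" (the pictures are not rectified: a ray, as slopes to the right and down, at radius r is drawn at 1 + k1 r^2 times it, then the intrinsics apply), "world_to_cam" (4x4, takes a point from world to camera coordinates). Camera axes: x right, y up, looking along -z (the intrinsics and any distortion apply to the point x, -y, -z); pixel columns grow to the right and rows downward; lengths in m; the calibration is good to about 2 mm. A picture is of the moment at which its call begins.
- bot.hand_in(): hands the job in, once; it reports no verdict.
Trained networks look in a picture, given as the dict that the camera call returned (one of the last four; its "shot" number tells which), for a name from the list of things; names that differ only in an ending like _2 or _b are one class to them, and where a whole thing is asked for, a point or a joint stands for the part that bears it (a point fixed in the world has none). Each returns a list of dicts, best first, with "p" (0 to 1); they miss things now and then, are a little off and sometimes report something else, mostly with a low value. They report only what shows in the picture. A call takes as long as a camera call. They do not tell look-alikes from the thing itself.
- bot.regions_of(label, picture): "region" (384x512 bool, what is visible of it) and "extent" ([centre column, centre row, width, height] in pixels, round what is visible of it).
The state is a dict: "time_s": time; "joint_positions": joint angles; "qvel": joint speeds; "tau": joint torques, N m; "position": TCP position; "tcp_rot": TCP orientation; "force": force on the tool from outside, world axes, zero at the start; "moment": the same for the moment, N m; "opening": opening from 0.0 (shut) to 1.0 (fully open).
Only numpy, scipy, OpenCV 4.12 (cv2) and the standard library are available. Lean on these libraries where they do the work, as an engineer would, in place of code of your own. Each camera call takes 0.05 s, during which the arm holds its last target.

TASK

Set the bread board for the marked slice: slide the slotted aluminium fence along its two bolts up to the mark until it rests firmly against the sprung rubber buffer there, pressing the buffer in only lightly, by a millimetre or two. Then, with the fence still resting on the buffer, turn the clamp knob clockwise until it is tight (about a quarter turn) and let go of everything. Leave the bread and the other things on the counter where they are.

Things in the scene. Friction and masses are not known exactly. Their poses are not given: they have to be found in the camera images.
- fence_grip (a point): Middle of the aluminium fence's upright wall, half-way up; z up. The wall is 200 mm long (x), 10 mm thick (y); its top is 13 mm above this point. It stands 27 mm high along one long side of a flat plate 200 x 110 x 8 mm that lies on a 20 mm wooden board. +y: from the wall across the plate to the buffer, the sliding direction. Plate's upper face: 14 mm below this point; its far edge: 105 mm along +y.
- fence_edge (a point): Middle of the plate's far long edge, which meets the buffer; half-way up the plate, axes as fence_grip. The plate's two slots, 80 x 10 mm, at x = -70 and +70 mm, run along y over two fixed 8 mm bolts (1 mm play): it slides along y only. The bolt at x = -70 has a low head, the other the clamp. Slide starts 10 to 65 mm short of the buffer.
- mark (a point): Centre of the black scribed line (along x) on the thin steel scale plate that lies on the board past the fence's end on the clamp's side. +y: sliding direction. The plate's far edge must come to about this line; the exact place is where it meets the buffer, which is up to 8 mm before or beyond the line (differs each time) and has to be felt.
- stop: Steel stop bracket fixed on the board beyond the fence; origin on the board's top; the mark is 120 mm along x and 3 mm up from it. At x = +70 mm a round rubber buffer, 16 mm across, faces the fence (-y) on a spring of 4 N/mm (no force until touched, 9 mm travel). Pressing it with more than 16 N (4 mm) is a fault; at the end it should carry 1 to 13 N.
- clamp: Clamp on the bolt at the fence's x = +70 mm; this origin is fixed on the bolt's axis, 34 mm above the table; z up. Its steel washer presses the fence plate down, with about 3 N at knob 0, growing by 15 N per radian of the knob.
- knob_grip (a point): Centre of the clamp knob's bar grip, on the turning axis. Black bar 46 mm long (this point's x), 12 mm thick (y), 26 mm high (13 mm above and below this point), on a round hub of 30 mm. The fence wall's top lies about 11 mm lower than this point. The knob sinks 3 mm per radian turned.
- knob (a joint): Angle of the clamp knob in rad, grows clockwise seen from above; starts at 0 to 0.15, tight from 1.25 on, hard stop at 1.65. It takes 0.16 to 0.25 N m and stays where it is left.
- loaf: Bystander: brown loaf, 130 x 85 x 73 mm, on the board; origin under its centre. To be left alone.
- roll: Bystander: round bread roll, 72 mm across, 44 mm high, on the board; origin under its centre. To be left alone.
- jar: Bystander: jar 72 mm across, 100 mm high; origin under its centre. To be left alone.
- knife: Bystander: bread knife 330 mm long lying on the counter along its x. To be left alone.
- tongs: Bystander: steel tongs 230 mm long lying on the counter along their x. To be left alone.
- fence: The whole loose fence, 0.36 to 0.6 kg; origin under the middle of its plate, axes as fence_grip. The clamp, finger-tight at first, drags on it: sliding takes a steady 6 to 15 N (differs each time) until the buffer adds its own force. This drag holds the fence where it is let go, also against the lightly pressed buffer.
There are look-alikes about, which are no part of the job. Of the things shaped like the fence, the aluminium one is meant.

How it is judged:
By the outcome, as a careful person would: the job done as asked, in the order asked, and still so for the second after the job is handed in, with the robot touching nothing.
It also fails if it takes over 67 s, if anything falls off the work surface, if the arm or the gripper's body presses on something with over 40 N, if the wrist force passes 120 N, or if a joint passes its speed limit or range.

## Working session

There is one attempt and no reset: what is moved stays moved. The work goes in short steps, Python scripts to look and compute and a shell command to move; the robot and the scene stay as the last step left them, time stands still between calls to the robot, and variables do not carry over. Pictures are saved under pics/ and viewed, and the job is handed in when it is done.

```bash
ls; mkdir -p pics; cat > h.py <<'E'
import numpy as np, cv2
from rig import bot
def save(p,n): cv2.imwrite('pics/'+n,p['pixels'])
def w2p(p,X):
    X=np.atleast_2d(X); T=np.array(p['world_to_cam']); c=X@T[:3,:3].T+T[:3,3]
    x=c[:,0]/-c[:,2]; y=-c[:,1]/-c[:,2]; f=1+p['k1']*(x*x+y*y); K=np.array(p['K'])
    return np.stack([K[0,0]*x*f+K[0,2],K[1,1]*y*f+K[1,2]],1)
def rays(p,uv):
    uv=np.atleast_2d(uv).astype(float);K=np.array(p['K'])
    d=np.stack([(uv[:,0]-K[0,2])/K[0,0],(uv[:,1]-K[1,2])/K[1,1]],1); s=d.copy()
    for _ in range(20): s=d/(1+p['k1']*(s**2).sum(1,keepdims=True))
    return s
def p2w(p,uv,depth=None,z=None):
    s=rays(p,uv);T=np.array(p['world_to_cam']);R=T[:3,:3];o=-R.T@T[:3,3]
    d=np.stack([s[:,0],-s[:,1],-np.ones(len(s))],1)@R
    if z is not None: t=(z-o[2])/d[:,2]
    else: t=np.atleast_1d(depth)
    return o+d*t[:,None]
def pd(p,uv):
    uv=np.atleast_2d(uv).astype(int); return p2w(p,uv,depth=p['depth'][uv[:,1],uv[:,0]])
E
python3 - <<'E'
from h import *
s=bot.read_state();print({k:np.round(v,3).tolist() for k,v in s.items()})
for n in ['scene','top','wrist']:
    p=bot.capture(n);save(p,n+'0.png')
    np.save(n+'0.npy',p,allow_pickle=True)
    for l in ['fence','clamp','stop','knob','fence_grip','loaf','roll','jar','knife','tongs','knob_grip','mark']:
        try:
            for r in bot.regions_of(l,p)[:3]: 
                m=r['region']&(p['depth']>0); v,u=np.nonzero(m)
                w=pd(p,np.stack([u,v],1)) if len(u) else np.zeros((1,3))
                print(n,l,round(r['p'],2),np.round(r['extent']),np.round(np.median(w,0),3))
        except Exception as e: print(n,l,e)
E
```

```text
pics
{'time_s': 0.0, 'joint_positions': [65.975, 30.278, 82.155, -0.001, 67.689, -10.226], 'qvel': [0.034, 0.043, 0.082, 0.013, -0.001, -0.006], 'tau': [-0.0, -44.005, -17.659, 0.063, 0.058, -0.0], 'position': [0.149, 0.607, 0.404], 'tcp_rot': [[-0.001, -0.971, 0.239], [-0.002, 0.239, 0.971], [-1.0, 0.0, -0.002]], 'force': [-0.75, -0.809, -0.151], 'moment': [0.023, -0.046, 0.047], 'opening': 1.0}
scene fence 0.79 [270. 222.  68.  50.] [ 0.563 -0.047  0.029]
scene fence 0.72 [278. 150.  39.  33.] [0.281 0.254 0.01 ]
scene fence 0.59 [143. 204.  43.  47.] [ 0.233 -0.287  0.009]
scene clamp 0.76 [287. 225.  14.  19.] [ 0.638 -0.03   0.06 ]
scene stop 0.68 [322. 226.  33.  33.] [0.68  0.075 0.024]
scene fence_grip 0.9 [141. 200.  42.  47.] [ 0.233 -0.287  0.009]
scene fence_grip 0.85 [270. 221.  67.  52.] [ 0.565 -0.047  0.029]
scene fence_grip 0.61 [280. 151.  39.  31.] [0.279 0.253 0.01 ]
scene loaf 0.81 [190. 235.  48.  48.] [ 0.52  -0.273  0.087]
scene roll 0.93 [223. 277.  28.  34.] [ 0.669 -0.281  0.056]
scene jar 0.62 [339. 140.  22.  33.] [0.411 0.431 0.062]
scene knife 0.8 [122.
[... 585 characters left out ...]
e_grip 0.73 [332. 282.  59.  73.] [ 0.222 -0.281  0.008]
top fence_grip 0.64 [255. 175.  38.  60.] [ 0.56  -0.04   0.029]
top loaf 0.74 [324. 195.  26.  48.] [ 0.489 -0.258  0.091]
top loaf 0.37 [226. 147.  35.  24.] [0.684 0.078 0.024]
top roll 0.74 [326. 146.  23.  18.] [ 0.653 -0.271  0.057]
top roll 0.72 [252. 178.  40.  67.] [ 0.561 -0.04   0.029]
top roll 0.18 [249. 152.   9.  15.] [ 0.631 -0.025  0.074]
top jar 0.92 [ 99. 229.  28.  22.] [0.395 0.437 0.096]
top knife 0.59 [392. 193.  38. 101.] [ 0.503 -0.497  0.012]
top tongs 0.75 [103. 162.  54.  52.] [0.605 0.459 0.004]
top mark 0.72 [224. 145.  35.  22.] [0.685 0.077 0.024]
top mark 0.63 [255. 176.  38.  62.] [ 0.561 -0.04   0.029]
```

```bash
python3 - <<'E'
from h import *
for n,(a,b,c,d) in {'scene':(200,160,380,295),'top':(170,110,370,260)}.items():
    p=np.load(n+'0.npy',allow_pickle=True).item()
    im=cv2.resize(p['pixels'][b:d,a:c],None,fx=4,fy=4,interpolation=cv2.INTER_CUBIC)
    cv2.imwrite(f'pics/{n}0c.png',im)
E
```

```text
(no output)
```

View pics/top0.png

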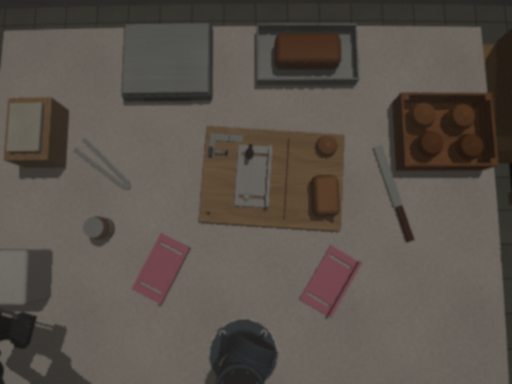

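View pics/scene0.png

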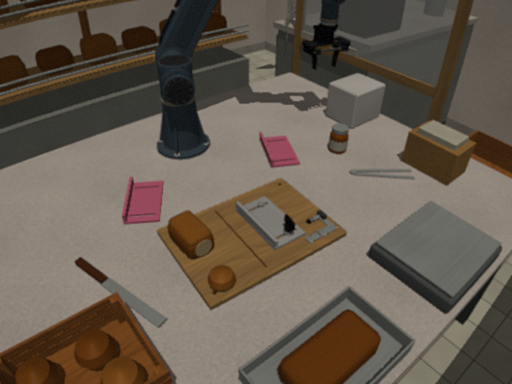

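```bash
sleep 0
```

```text
(no output)
```

View pics/top0c.png

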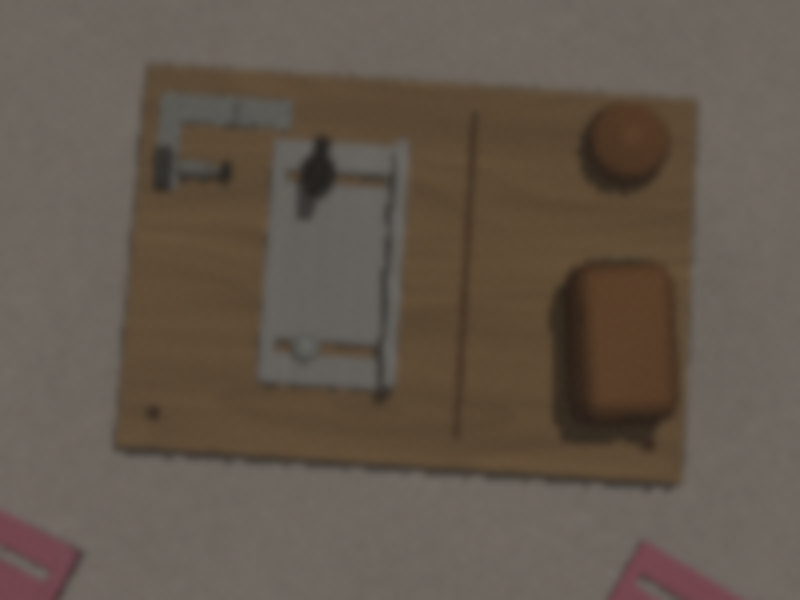

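View pics/scene0c.png

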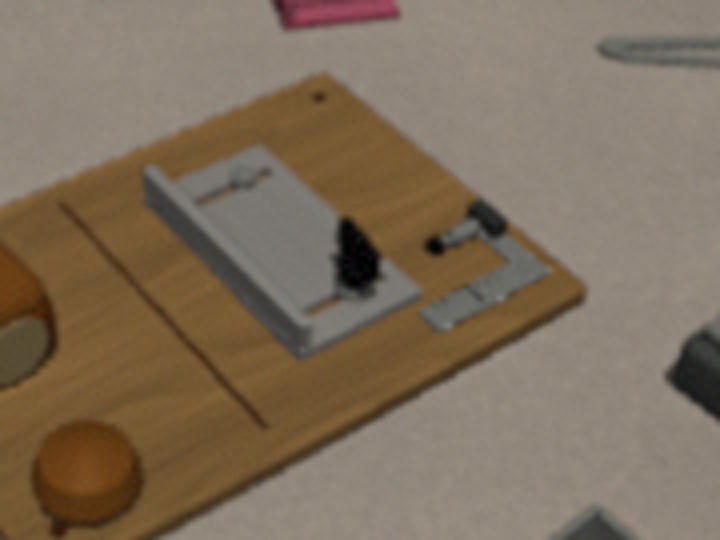

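The top view shows the aluminium fence at about pixel (252,177), with the knob at (250,152) and the stop, buffer and scale at (228,145). The two pink fences are the look-alikes. The fence slides to the left in the image, which is world +y. I'll measure it more closely next.

```bash
python3 - <<'E'
from h import *
p=np.load('top0.npy',allow_pickle=True).item()
c=lambda x,y:(170+x/4-0.5,110+y/4-0.5)
for n,x,y,z in [('plate far +x',275,140,.028),('plate far -x',258,382,.028),('wall top +x outer',408,140,.055),('wall top -x outer',397,388,.055),('mark',237,112,.023),('mark b',235,125,.023),('buffer face',231,172,.032),('bolt -70',304,347,.035),('knob a',322,138,.079),('knob b',303,215,.079),('board tl',148,65,.02),('board tr',695,100,.02),('board bl',115,448,.02)]:
    print(n,np.round(p2w(p,[c(x,y)],z=z)[0],4))
p=np.load('wrist0.npy',allow_pickle=True).item();print(p['world_to_cam'])
E
```

```text
plate far +x [0.6653 0.0108 0.028 ]
plate far -x [0.4666 0.025  0.028 ]
wall top +x outer [ 0.6579 -0.0968  0.055 ]
wall top -x outer [ 0.4584 -0.0855  0.055 ]
mark [0.6904 0.0422 0.023 ]
mark b [0.6794 0.0439 0.023 ]
buffer face [0.6379 0.0465 0.032 ]
bolt -70 [ 0.4937 -0.0122  0.035 ]
knob a [ 0.6541 -0.0281  0.079 ]
knob b [ 0.5926 -0.0128  0.079 ]
board tl [0.7319 0.1163 0.02  ]
board tr [ 0.6988 -0.3367  0.02  ]
board bl [0.4149 0.1406 0.02  ]
[[ 2.37718523e-01  9.71333923e-01 -5.60501713e-04 -6.24662169e-01]
 [-9.39372540e-01  2.29749598e-01 -2.54547349e-01  3.07654498e-02]
 [-2.47121700e-01  6.10371398e-02  9.67060150e-01 -3.89437522e-01]
 [ 0.00000000e+00  0.00000000e+00  0.00000000e+00  1.00000000e+00]]
```

View pics/wrist0.png

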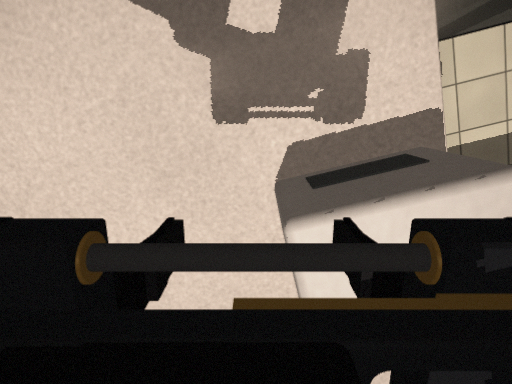

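```bash
python3 -m crank '[{"offset":[0,-0.018,-0.014],"spin":0},{"offset":[0,-0.036,-0.0275],"spin":0},{"offset":[0,-0.036,-0.0275],"spin":0},{"offset":[0,-0.036,-0.0275],"spin":0},{"offset":[0,-0.036,-0.0275],"spin":0},{"offset":[0,-0.036,-0.0275],"spin":0},{"offset":[0,-0.036,-0.0275],"spin":0},{"offset":[0,-0.036,-0.0275],"spin":0},{"offset":[0,-0.036,-0.0275],"spin":0},{"offset":[0,-0.036,-0.0275],"spin":0},{"offset":[0,-0.036,-0.0275],"spin":0},{"offset":[0,-0.036,-0.0275],"spin":0}]' 0.087
python3 -m crank '[{"offset":[0,-0.036,-0.0275],"spin":0},{"offset":[0,-0.036,-0.0275],"spin":0},{"offset":[0,-0.036,-0.0275],"spin":0},{"offset":[0,-0.036,-0.0275],"spin":0},{"offset":[0,-0.036,-0.0275],"spin":0},{"offset":[0,-0.036,-0.0275],"spin":0},{"offset":[0,-0.018,-0.014],"spin":0},{"offset":[0,0,0],"spin":-0.088},{"offset":[0,0,0],"spin":-0.088},{"offset":[0,0,0],"spin":0},{"offset":[0,0,0],"spin":0}]'
python3 - <<'E'
from h import *
s=bot.read_state();print({k:np.round(v,3).tolist() for k,v in s.items()})
p=bot.capture('wrist');save(p,'w1.png');np.save('w1.npy',p,allow_pickle=True)
E
```

```text
time_s: 3.15
position: [0.4766, 0.1992, 0.405]
tcp_rot: [[0.001, -0.971, 0.239], [0.0, 0.239, 0.971], [-1.0, -0.001, 0.0]]
force: [1.7, 0.1, 0.6]
opening: 0.997
time_s: 4.25
position: [0.6601, -0.0287, 0.4047]
tcp_rot: [[-0.0, -0.998, 0.067], [0.0, 0.067, 0.998], [-1.0, 0.0, 0.0]]
force: [-0.2, 0.4, 0.6]
opening: 1.002
{'time_s': 4.25, 'joint_positions': [-12.163, 33.058, 76.574, 0.001, 70.38, -98.348], 'qvel': [0.239, -0.195, 0.023, -0.058, -0.084, -0.374], 'tau': [-0.203, -46.684, -18.351, -0.054, 0.065, -0.018], 'position': [0.66, -0.029, 0.405], 'tcp_rot': [[-0.0, -0.998, 0.067], [0.0, 0.067, 0.998], [-1.0, 0.0, 0.0]], 'force': [-0.217, 0.439, 0.577], 'moment': [0.033, -0.035, -0.004], 'opening': 1.002}
```

View pics/w1.png

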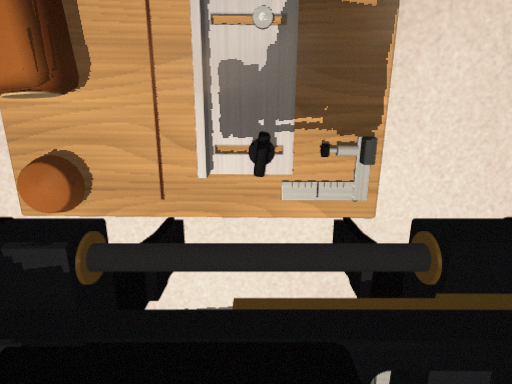

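The wrist picture shows the whole fence: wall at column ~201, knob at (262,155), buffer head at (325,149) and the mark line at (318,190).

```bash
python3 - <<'E'
from h import *
p=np.load('w1.npy',allow_pickle=True).item()
im=cv2.resize(p['pixels'][110:210,180:390],None,fx=3.8,fy=3.8,interpolation=cv2.INTER_CUBIC);cv2.imwrite('pics/w1c.png',im)
for n,u,v in [('walltop',200,60),('walltop',203,120),('walltop end',204,170),('plate',240,170),('knob',263,145),('knob',262,155),('board',300,210),('scale',300,195),('buf',325,150)]: print(n,np.round(pd(p,[(u,v)])[0],4))
r=bot.regions_of
s=p
E
```

```text
walltop [ 0.5351 -0.0801  0.0562]
walltop [ 0.5945 -0.0842  0.054 ]
walltop end [ 0.6488 -0.0891  0.0549]
plate [ 0.6564 -0.0508  0.0284]
knob [ 0.623  -0.0215  0.0772]
knob [ 0.633  -0.0232  0.0785]
board [0.7153 0.0214 0.0195]
scale [0.6947 0.0218 0.0213]
buf [0.6378 0.0504 0.0371]
```

View pics/w1c.png

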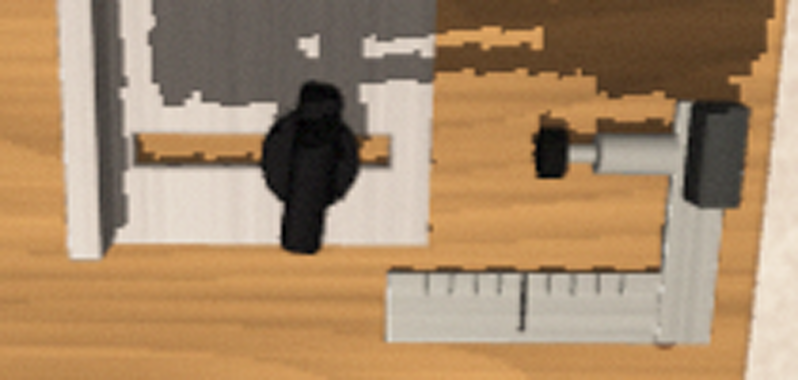

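```bash
python3 - <<'E'
from h import *
p=np.load('w1.npy',allow_pickle=True).item()
c=lambda x,y:(180+x/3.8-0.37,110+y/3.8-0.37)
def w(x,y,z): return p2w(p,[c(x,y)],z=z)[0]
D={}
for n,x,y,z in [('wall outer top end',70,258,.055),('wall inner top end',100,256,.055),('plate far corner',429,243,.028),('plate far',434,20,.028),('buf face',537,152,.035),('mark t',522,272,.023),('mark b',520,330,.023),('knob end near',300,250,.079),('knob end far',322,85,.079)]:
    D[n]=w(x,y,z);print(n,np.round(D[n],4))
# wall lines over full image
for uv,z in [((194,5),.055),((199,176),.055)]: print(np.round(p2w(p,[uv],z=z),4))
k=D['knob end near']-D['knob end far'];print('knob bar ang',np.degrees(np.arctan2(k[1],k[0])),np.linalg.norm(k),(D['knob end near']+D['knob end far'])/2)
print('hub',w(310,152,.053)) 
E
```

```text
wall outer top end [ 0.657  -0.0967  0.055 ]
wall inner top end [ 0.6569 -0.0878  0.055 ]
plate far corner [0.6651 0.0127 0.028 ]
plate far [0.596  0.0167 0.028 ]
buf face [0.6373 0.0461 0.035 ]
mark t [0.6778 0.0432 0.023 ]
mark b [0.6975 0.0422 0.023 ]
knob end near [ 0.654  -0.0281  0.079 ]
knob end far [ 0.6099 -0.0193  0.079 ]
[[ 0.4849 -0.0804  0.055 ]]
[[ 0.6553 -0.0955  0.055 ]]
knob bar ang -11.197639762275466 0.044971123048129405 [ 0.63195706 -0.02370932  0.079     ]
hub [ 0.63051444 -0.02358837  0.053     ]
```

```bash
python3 -m crank '[{"offset":[0.01,0.009,-0.035],"spin":0},{"offset":[0.02,0.009,-0.035],"spin":0},{"offset":[0.02,0.009,-0.033],"spin":0},{"offset":[0.03,0,0],"spin":0},{"offset":[0.03,0,0],"spin":0},{"offset":[0.03,0,0],"spin":0},{"offset":[0.02,0,0],"spin":0},{"offset":[0.01,0,0],"spin":0},{"offset":[0.01,0,0],"spin":0},{"offset":[0,0,0],"spin":0},{"offset":[0,0,0],"spin":0}]' 0
python3 - <<'E'
from h import *
p=bot.capture('wrist');save(p,'w2.png')
s=bot.read_state();print(s['position'],s['force'],s['opening'])
E
```

```text
time_s: 5.4
position: [0.6269, -0.1298, 0.2255]
tcp_rot: [[0.001, -0.998, 0.065], [-0.001, 0.065, 0.998], [-1.0, -0.001, -0.0]]
force: [-0.3, 0.5, -0.0]
opening: 0.08
[ 0.62704516 -0.12990308  0.22585267] [ 0.34686375 -0.08352406  0.41911806] 0.04793811079533348
```

View pics/w2.png

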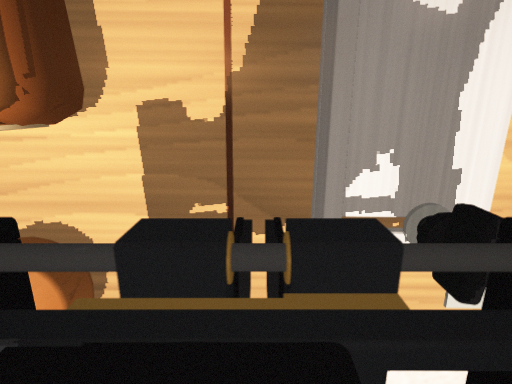

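```bash
python3 -m crank '[{"offset":[0.006,0,0],"spin":0},{"offset":[0.006,0,0],"spin":0},{"offset":[0,0,0.005],"spin":0},{"offset":[0,0,0.005],"spin":0},{"offset":[0,0,0.004],"spin":0},{"offset":[0,0,0],"spin":0},{"offset":[0,0,0],"spin":0}]'
python3 -m crank '[{"offset":[0,0,0.002],"spin":0},{"offset":[0,0,0.002],"spin":0},{"offset":[0,0,0.002],"spin":0},{"offset":[0,0,0],"spin":0},{"offset":[0,0,0],"spin":0}]'
```

```text
time_s: 6.15
position: [0.6275, -0.1156, 0.2129]
tcp_rot: [[0.0, -0.998, 0.064], [-0.0, 0.064, 0.998], [-1.0, -0.0, -0.0]]
force: [-0.1, -0.1, 0.1]
opening: -0.002
time_s: 6.65
position: [0.6278, -0.1098, 0.2128]
tcp_rot: [[0.0, -0.998, 0.065], [-0.0, 0.065, 0.998], [-1.0, -0.0, -0.0]]
force: [-0.6, 0.7, -0.6]
opening: 0.005
```

```bash
python3 -m crank '[{"offset":[0,0,0.002],"spin":0},{"offset":[0,0,0.002],"spin":0},{"offset":[0,0,0],"spin":0},{"offset":[0,0,0],"spin":0}]'
python3 -m crank '[{"offset":[0,0,0.002],"spin":0},{"offset":[0,0,0.002],"spin":0},{"offset":[0,0,0],"spin":0},{"offset":[0,0,0],"spin":0}]'
python3 - <<'E'
from h import *
p=bot.capture('wrist');save(p,'w3.png');p=bot.capture('top');save(p,'t3.png')
cv2.imwrite('pics/t3c.png',cv2.resize(p['pixels'][110:260,170:370],None,fx=4,fy=4))
E
```

```text
time_s: 7.05
position: [0.6281, -0.1058, 0.2127]
tcp_rot: [[-0.0, -0.998, 0.065], [0.0, 0.065, 0.998], [-1.0, 0.0, 0.0]]
force: [0.0, -0.0, 0.2]
opening: 0.008
time_s: 7.45
position: [0.6288, -0.1033, 0.2128]
tcp_rot: [[0.002, -0.998, 0.064], [-0.003, 0.064, 0.998], [-1.0, -0.002, -0.003]]
force: [0.4, -5.4, -1.5]
opening: 0.004
```

View pics/w3.png

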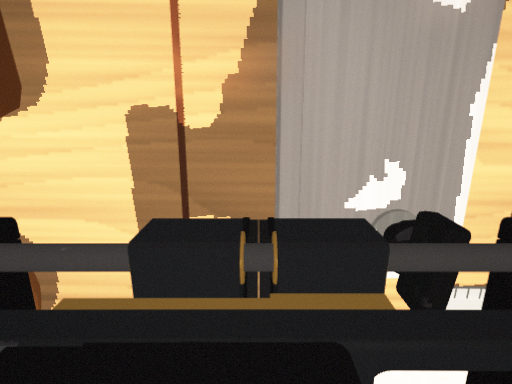

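```bash
python3 -m crank '[{"offset":[0,0,0.001],"spin":0},{"offset":[0,0,0.001],"spin":0},{"offset":[0,0,0.001],"spin":0},{"offset":[0,0,0.001],"spin":0},{"offset":[0,0,0.001],"spin":0},{"offset":[0,0,0.001],"spin":0},{"offset":[0,0,0.001],"spin":0},{"offset":[0,0,0.001],"spin":0}]'
python3 -m crank '[{"offset":[0,0,0.001],"spin":0},{"offset":[0,0,0.001],"spin":0},{"offset":[0,0,0.001],"spin":0},{"offset":[0,0,0.001],"spin":0},{"offset":[0,0,0.001],"spin":0},{"offset":[0,0,0.001],"spin":0},{"offset":[0,0,0.001],"spin":0},{"offset":[0,0,0.001],"spin":0}]'
python3 - <<'E'
from h import *
p=bot.capture('wrist');save(p,'w4.png')
s=bot.read_state();print(s['position'],s['force'],s['moment'])
E
```

```text
time_s: 8.35
position: [0.63, -0.096, 0.2129]
tcp_rot: [[0.004, -0.998, 0.064], [-0.004, 0.064, 0.998], [-1.0, -0.004, -0.004]]
force: [2.4, -7.6, -2.5]
opening: 0.009
time_s: 9.15
position: [0.6316, -0.0885, 0.2135]
tcp_rot: [[0.008, -0.998, 0.064], [-0.006, 0.064, 0.998], [-1.0, -0.008, -0.006]]
force: [4.6, -9.0, -3.3]
opening: -0.001
[ 0.63161837 -0.08842178  0.21352395] [ 3.8905993  -8.67882378 -3.9146677 ] [-1.3868     -0.60300965  0.01760618]
```

View pics/w4.png

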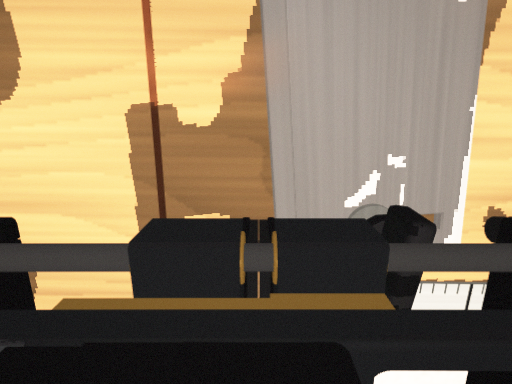

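```bash
python3 - <<'E'
from h import *
p=bot.capture('wrist')
# wall outer top edge from depth: per row find first col with z>0.05
U,V=np.meshgrid(np.arange(512),np.arange(384))
w=pd(p,np.stack([U.ravel(),V.ravel()],1)).reshape(384,512,3)
for r in range(10,200,20):
    g=np.nonzero((w[r,:,2]>0.045)&(w[r,:,2]<0.065)&(U[r]>230)&(U[r]<330))[0]
    if len(g): print(r,g[0],g[-1],np.round(w[r,g[0]+1],4),np.round(w[r,g[-1]-1],4))
p=bot.capture('top');cv2.imwrite('pics/t4c.png',cv2.resize(p['pixels'][110:260,170:370],None,fx=4,fy=4,interpolation=cv2.INTER_CUBIC))
E
```

```text
10 262 285 [ 0.523  -0.0805  0.055 ] [ 0.5233 -0.0719  0.0541]
30 263 286 [ 0.5304 -0.0805  0.0551] [ 0.5307 -0.0717  0.054 ]
50 264 287 [ 0.5379 -0.0806  0.0548] [ 0.5384 -0.0716  0.0542]
70 266 288 [ 0.5457 -0.0801  0.0535] [ 0.5464 -0.0716  0.0547]
90 267 289 [ 0.554  -0.0801  0.0543] [ 0.5546 -0.0714  0.0543]
110 268 290 [ 0.5625 -0.0802  0.0547] [ 0.5631 -0.0713  0.0549]
130 270 291 [ 0.5715 -0.0797  0.0524] [ 0.5719 -0.0712  0.0548]
150 271 292 [ 0.5805 -0.0797  0.0535] [ 0.5809 -0.0711  0.0551]
170 273 293 [ 0.5902 -0.0792  0.0527] [ 0.5903 -0.0709  0.0547]
190 274 294 [ 0.5996 -0.0793  0.0545] [ 0.6001 -0.0707  0.0545]
```

View pics/t4c.png

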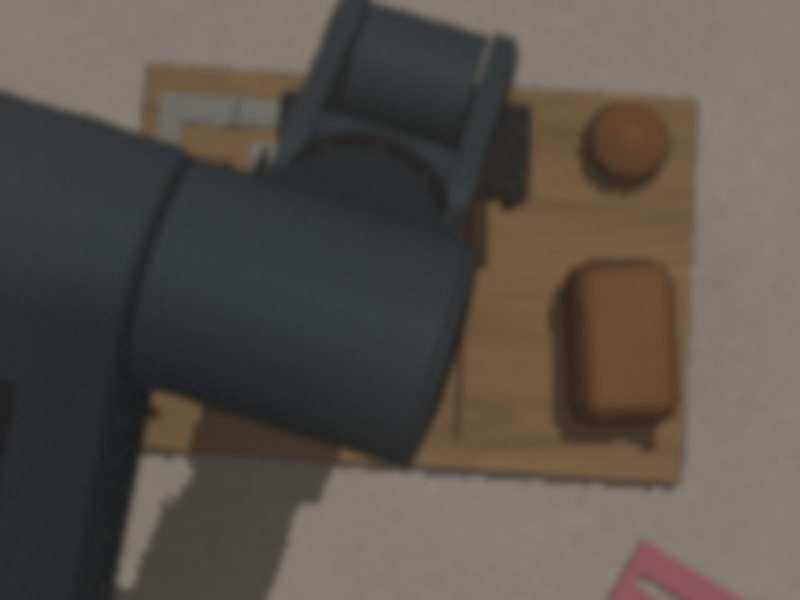

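```bash
python3 - <<'E'
from h import *
a=np.load('w1.npy',allow_pickle=True).item()
print(np.round(p2w(a,[(149,5),(162,195)],z=.02),4))
p=bot.capture('wrist')
g=np.round(p2w(p,[(149,10),(162,205)],z=.02),4);print(g)
print(np.round(p2w(p,[(485,10),(450,235),(466,290),(471,305)],z=.028),4))
im=cv2.resize(p['pixels'][180:330,330:512],None,fx=4,fy=4,interpolation=cv2.INTER_CUBIC);cv2.imwrite('pics/w5c.png',im)
s=bot.read_state();print(np.round(s['moment'],3),np.round(s['force'],2),s['time_s'])
E
```

```text
[[ 0.4705 -0.135   0.02  ]
 [ 0.6836 -0.1527  0.02  ]]
[[ 0.5092 -0.1381  0.02  ]
 [ 0.6142 -0.1471  0.02  ]]
[[0.5225 0.028  0.028 ]
 [0.6408 0.0237 0.028 ]
 [0.6788 0.0374 0.028 ]
 [0.6899 0.0418 0.028 ]]
[-1.25  -0.611  0.035] [ 3.34 -7.11 -3.43] 9.35
```

View pics/w5c.png

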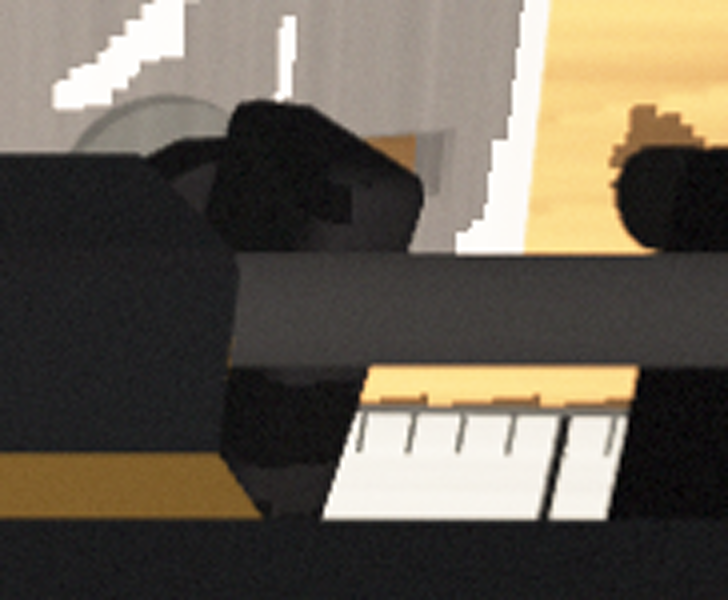

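The wrist depth shows the fence has skewed by about 5.5°: its clamp end moved ~15 mm and its far end stayed put. I'll re-approach with the open jaws along the wall, so two fingers push at once and square it.

```bash
python3 -m crank '[{"offset":[0,0,-0.01],"spin":0},{"offset":[0,0,-0.02],"spin":0},{"offset":[0,0,-0.02],"spin":0},{"offset":[-0.02,0,0],"spin":0},{"offset":[-0.02,0,0],"spin":0},{"offset":[0,0,0],"spin":0.145},{"offset":[0,0,0],"spin":0.145},{"offset":[0,0,0],"spin":0.145},{"offset":[0,0,0],"spin":0.145},{"offset":[0,0,0],"spin":0.145},{"offset":[0,0,0],"spin":0.145}]'
python3 -m crank '[{"offset":[0,0,0],"spin":0.145},{"offset":[0,0,0],"spin":0.145},{"offset":[0,0,0],"spin":0.145},{"offset":[0,0,0],"spin":0.145},{"offset":[0,0,0],"spin":0.145},{"offset":[0,0,0],"spin":0},{"offset":[0,0,0],"spin":0}]' 0.087
python3 - <<'E'
from h import *
s=bot.read_state();R=s['tcp_rot'];d=np.array([.5895,-.1147,.212])-s['position'];print(np.round(d@R,4), np.degrees(np.arctan2(R[1,2],R[0,2])))
p=bot.capture('wrist');save(p,'w6.png');np.save('w6.npy',p,allow_pickle=True)
E
```

```text
time_s: 10.45
position: [0.6257, -0.1357, 0.2526]
tcp_rot: [[-0.001, -0.589, 0.808], [0.001, 0.808, 0.589], [-1.0, 0.002, -0.0]]
force: [-0.4, 0.8, -0.5]
opening: 0.006
time_s: 11.15
position: [0.6259, -0.1358, 0.2526]
tcp_rot: [[-0.001, 0.086, 0.996], [0.001, 0.996, -0.086], [-1.0, 0.001, -0.001]]
force: [0.5, 0.2, -0.4]
opening: 0.555
[ 0.0406  0.0178 -0.038 ] -4.932965741031345
```

View pics/w6.png

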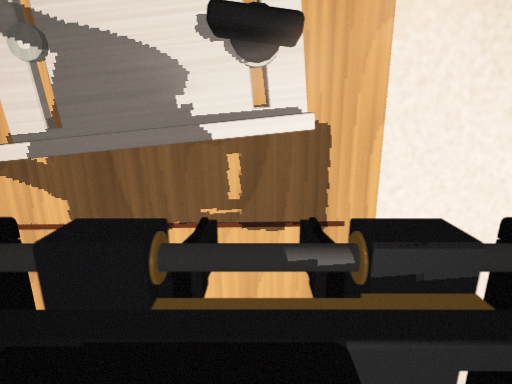

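The wall runs from about (0,155) to (315,120), tilted against the groove, which confirms the skew. Now I'll lower the open fingers behind it.

```bash
python3 -m crank '[{"offset":[0,0,-0.019],"spin":0},{"offset":[0,0,-0.019],"spin":0},{"offset":[0,0,0],"spin":0},{"offset":[0.015,0,0],"spin":0},{"offset":[0.015,0.004,0],"spin":0},{"offset":[0.0105,0.004,0],"spin":0},{"offset":[0,0.005,0],"spin":0},{"offset":[0,0.005,0],"spin":0},{"offset":[0,0,0],"spin":0},{"offset":[0,0,0],"spin":0}]'
python3 -m crank '[{"offset":[0,0.003,0],"spin":0},{"offset":[0,0.003,0],"spin":0},{"offset":[0,0.003,0],"spin":0},{"offset":[0,0,0],"spin":0},{"offset":[0,0,0],"spin":0}]'
python3 - <<'E'
from h import *
p=bot.capture('wrist');save(p,'w7.png')
E
```

```text
time_s: 12.2
position: [0.5903, -0.1142, 0.2127]
tcp_rot: [[0.001, 0.088, 0.996], [-0.001, 0.996, -0.088], [-1.0, -0.0, 0.001]]
force: [-0.0, 0.5, -0.0]
opening: 1.0
time_s: 12.7
position: [0.5907, -0.1054, 0.2123]
tcp_rot: [[0.0, 0.089, 0.996], [-0.0, 0.996, -0.089], [-1.0, -0.0, 0.0]]
force: [-0.5, -0.7, -1.0]
opening: 1.002
```

View pics/w7.png

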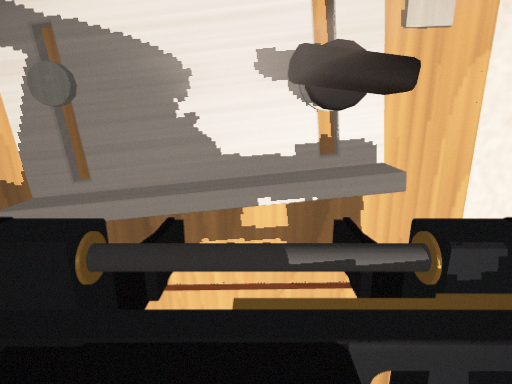

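```bash
python3 -m crank '[{"offset":[0,0.0015,0],"spin":0},{"offset":[0,0.0015,0],"spin":0},{"offset":[0,0.0015,0],"spin":0},{"offset":[0,0.0015,0],"spin":0}]'
python3 -m crank '[{"offset":[0,0.0015,0],"spin":0},{"offset":[0,0.0015,0],"spin":0},{"offset":[0,0.0015,0],"spin":0},{"offset":[0,0.0015,0],"spin":0}]'
python3 -m crank '[{"offset":[0,0.001,0],"spin":0},{"offset":[0,0.001,0],"spin":0},{"offset":[0,0.001,0],"spin":0},{"offset":[0,0.001,0],"spin":0}]'
```

```text
time_s: 13.15
position: [0.5912, -0.0994, 0.2122]
tcp_rot: [[-0.0, 0.089, 0.996], [0.0, 0.996, -0.089], [-1.0, 0.0, -0.0]]
force: [-0.6, -0.3, 0.2]
opening: 0.999
time_s: 13.55
position: [0.5915, -0.0945, 0.2122]
tcp_rot: [[-0.001, 0.086, 0.996], [-0.003, 0.996, -0.086], [-1.0, -0.003, -0.001]]
force: [-2.7, -5.2, -0.2]
opening: 0.999
time_s: 13.95
position: [0.5913, -0.0907, 0.2121]
tcp_rot: [[-0.003, 0.086, 0.996], [-0.002, 0.996, -0.086], [-1.0, -0.003, -0.003]]
force: [-3.2, -5.1, 0.6]
opening: 0.999
```

```bash
python3 -m crank '[{"offset":[0,0.001,0],"spin":0},{"offset":[0,0.001,0],"spin":0},{"offset":[0,0.001,0],"spin":0},{"offset":[0,0.001,0],"spin":0}]'
python3 -m crank '[{"offset":[0,0.001,0],"spin":0},{"offset":[0,0.001,0],"spin":0},{"offset":[0,0.001,0],"spin":0},{"offset":[0,0.001,0],"spin":0}]'
python3 - <<'E'
from h import *
s=bot.read_state();print(s['position'],s['force'],s['moment'])
p=bot.capture('wrist');save(p,'w8.png')
E
```

```text
time_s: 14.35
position: [0.5911, -0.0871, 0.212]
tcp_rot: [[-0.005, 0.084, 0.996], [-0.003, 0.996, -0.084], [-1.0, -0.004, -0.005]]
force: [-5.1, -9.5, 1.7]
opening: 0.996
time_s: 14.75
position: [0.5907, -0.0837, 0.2119]
tcp_rot: [[-0.008, 0.083, 0.997], [-0.004, 0.997, -0.083], [-1.0, -0.005, -0.008]]
force: [-7.7, -11.8, 1.7]
opening: 0.999
[ 0.59072084 -0.08366092  0.21187422] [ -7.69844611 -11.77140479   1.69280815] [-1.93529445  1.48509061  0.71748719]
```

View pics/w8.png

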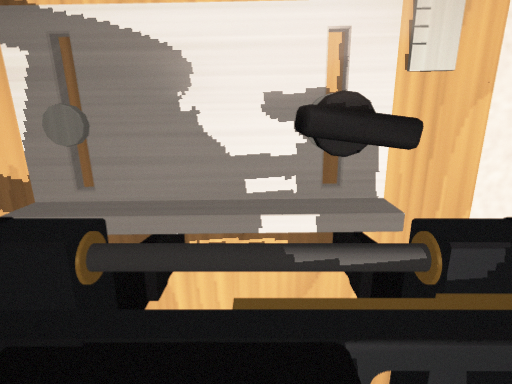

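```bash
python3 -m crank '[{"offset":[0,0.001,-0.001],"spin":0},{"offset":[0,0.001,0],"spin":0},{"offset":[0,0.001,0],"spin":0}]'
python3 - <<'E'
from h import *
s=bot.read_state();print(s['position'],s['force'],s['moment'])
p=bot.capture('wrist');save(p,'w9.png');np.save('w9.npy',p,allow_pickle=True)
U,V=np.meshgrid(np.arange(512),np.arange(384))
w=pd(p,np.stack([U.ravel(),V.ravel()],1)).reshape(384,512,3)
for c in range(30,400,50):
    g=np.nonzero((w[:,c,2]>0.045)&(w[:,c,2]<0.065)&(V[:,c]>150)&(V[:,c]<240))[0]
    if len(g): print(c,g[0],g[-1],np.round(w[g[0]+1,c],4))
E
```

```text
time_s: 15.1
position: [0.5901, -0.0807, 0.2119]
tcp_rot: [[-0.007, 0.084, 0.996], [-0.004, 0.996, -0.084], [-1.0, -0.005, -0.007]]
force: [-7.3, -12.4, 1.8]
opening: 0.999
[ 0.59008584 -0.08072587  0.21194184] [ -7.26041476 -12.38155046   1.79613185] [-2.11268433  1.33356521  0.4934546 ]
30 210 217 [ 0.4743 -0.0514  0.0475]
80 210 217 [ 0.4998 -0.0534  0.0476]
130 210 233 [ 0.5255 -0.0552  0.0484]
180 210 233 [ 0.5509 -0.0571  0.0488]
230 210 233 [ 0.5759 -0.0595  0.0477]
280 210 233 [ 0.6012 -0.0616  0.0477]
330 151 233 [ 0.6257 -0.0327  0.0538]
380 210 233 [ 0.6517 -0.0657  0.0474]
```

View pics/w9.png

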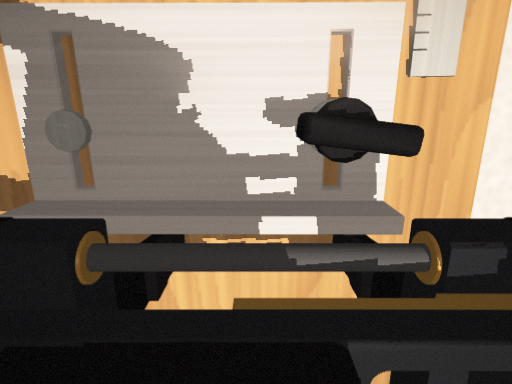

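```bash
python3 -m crank '[{"offset":[0,0.001,-0.001],"spin":0},{"offset":[0,0.001,0],"spin":0},{"offset":[0,0.001,0],"spin":0}]'
python3 -m crank '[{"offset":[0,0.001,0],"spin":0},{"offset":[0,0.001,0],"spin":0}]'
python3 -m crank '[{"offset":[0,0.001,0],"spin":0},{"offset":[0,0.001,0],"spin":0}]'
python3 - <<'E'
from h import *
s=bot.read_state();print(s['position'],s['force'],s['moment'])
p=bot.capture('wrist');save(p,'w10.png')
E
```

```text
time_s: 15.45
position: [0.5899, -0.0777, 0.212]
tcp_rot: [[-0.005, 0.085, 0.996], [-0.004, 0.996, -0.085], [-1.0, -0.005, -0.005]]
force: [-5.9, -11.2, 1.0]
opening: 1.001
time_s: 15.65
position: [0.5901, -0.0758, 0.212]
tcp_rot: [[-0.005, 0.085, 0.996], [-0.004, 0.996, -0.085], [-1.0, -0.005, -0.005]]
force: [-5.4, -11.0, 1.7]
opening: 0.999
time_s: 15.85
position: [0.5902, -0.0737, 0.212]
tcp_rot: [[-0.006, 0.085, 0.996], [-0.004, 0.996, -0.085], [-1.0, -0.005, -0.005]]
force: [-5.1, -11.2, 1.2]
opening: 1.001
[ 0.59022303 -0.07372829  0.21200583] [ -5.11908901 -11.17223485   1.20350466] [-1.94695978  1.19182447  0.42361344]
```

View pics/w10.png

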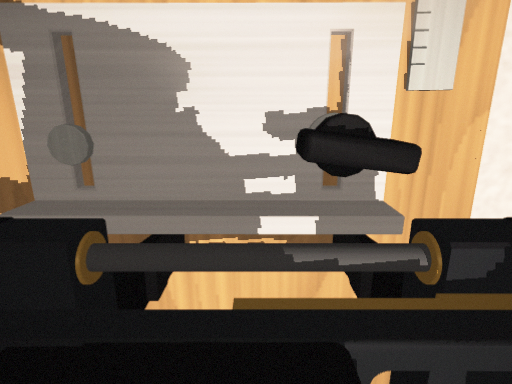

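Drag is steady at about 11.1 N with the fence square. I'll go slower from here.

```bash
for i in 1; do python3 -m crank '[{"offset":[0,0.0005,0],"spin":0},{"offset":[0,0.0005,0],"spin":0}]'; done
python3 -m crank '[{"offset":[0,0.0005,0],"spin":0},{"offset":[0,0.0005,0],"spin":0}]'
python3 -m crank '[{"offset":[0,0.0005,0],"spin":0},{"offset":[0,0.0005,0],"spin":0}]'
```

```text
time_s: 16.1
position: [0.5903, -0.0727, 0.212]
tcp_rot: [[-0.006, 0.085, 0.996], [-0.004, 0.996, -0.085], [-1.0, -0.005, -0.005]]
force: [-6.5, -11.3, 1.1]
opening: 0.999
time_s: 16.3
position: [0.5904, -0.0717, 0.212]
tcp_rot: [[-0.006, 0.085, 0.996], [-0.004, 0.996, -0.085], [-1.0, -0.005, -0.005]]
force: [-6.1, -11.5, 1.9]
opening: 1.0
time_s: 16.5
position: [0.5905, -0.0708, 0.212]
tcp_rot: [[-0.006, 0.085, 0.996], [-0.004, 0.996, -0.085], [-1.0, -0.005, -0.005]]
force: [-5.9, -10.6, 1.1]
opening: 0.996
```

```bash
python3 -m crank '[{"offset":[0,0.0005,0],"spin":0},{"offset":[0,0.0005,0],"spin":0}]'
python3 - <<'E'
from h import *
p=bot.capture('scene');cv2.imwrite('pics/s11.png',cv2.resize(p['pixels'][160:295,200:380],None,fx=4,fy=4,interpolation=cv2.INTER_CUBIC))
E
```

```text
time_s: 16.7
position: [0.5906, -0.0698, 0.212]
tcp_rot: [[-0.006, 0.085, 0.996], [-0.004, 0.996, -0.085], [-1.0, -0.005, -0.005]]
force: [-5.3, -10.6, 1.6]
opening: 0.999
```

View pics/s11.png

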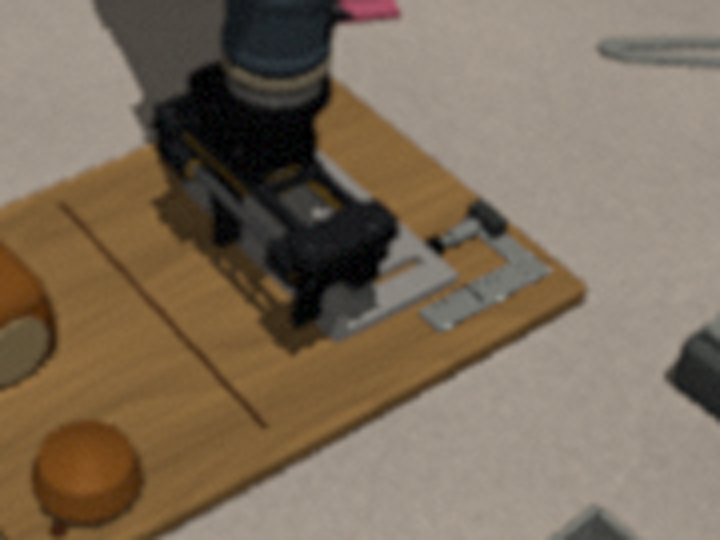

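The plate edge at crop pixel (455,272) is nearly at the mark line (478,293) and the buffer head (437,244), with a few millimetres left.

```bash
python3 -m crank '[{"offset":[0,0.0005,0],"spin":0},{"offset":[0,0.0005,0],"spin":0}]' | grep -E 'pos|force'
python3 -m crank '[{"offset":[0,0.0005,0],"spin":0},{"offset":[0,0.0005,0],"spin":0}]'| grep -E 'pos|force'
```

```text
position: [0.5906, -0.0688, 0.212]
force: [-5.6, -11.4, 0.8]
position: [0.5907, -0.068, 0.212]
force: [-6.5, -14.0, 0.8]
```

```bash
python3 -m crank '[{"offset":[0,0.0005,0],"spin":0},{"offset":[0,0.0005,0],"spin":0}]'| grep -E 'pos|force'
```

```text
position: [0.5908, -0.0674, 0.212]
force: [-6.0, -15.0, 1.9]
```

```bash
python3 -m crank '[{"offset":[0,0.0006,0],"spin":0},{"offset":[0,0,0],"spin":0}]'| grep -E 'pos|force'
python3 -m crank '[{"offset":[0,0,0],"spin":0}]'| grep -E 'pos|force'
```

```text
position: [0.5908, -0.067, 0.212]
force: [-6.4, -14.5, 1.0]
position: [0.5908, -0.067, 0.212]
force: [-6.7, -14.4, 1.1]
```

```bash
python3 -m crank '[{"offset":[0,-0.003,0],"spin":0},{"offset":[0,-0.01,0],"spin":0},{"offset":[0,-0.02,0],"spin":0},{"offset":[0,-0.02,0],"spin":0},{"offset":[-0.03,-0.01,0],"spin":0},{"offset":[-0.04,0,0],"spin":0},{"offset":[-0.04,0,0],"spin":0},{"offset":[-0.04,0,0],"spin":0},{"offset":[0,0,0],"spin":0},{"offset":[0,0,0],"spin":0}]'
python3 - <<'E'
from h import *
p=bot.capture('wrist');save(p,'w12.png');np.save('w12.npy',p,allow_pickle=True)
E
```

```text
time_s: 18.65
position: [0.587, -0.1267, 0.3635]
tcp_rot: [[0.003, 0.089, 0.996], [-0.001, 0.996, -0.089], [-1.0, -0.0, 0.003]]
force: [-0.9, -0.2, 0.5]
opening: 1.0
```

View pics/w12.png

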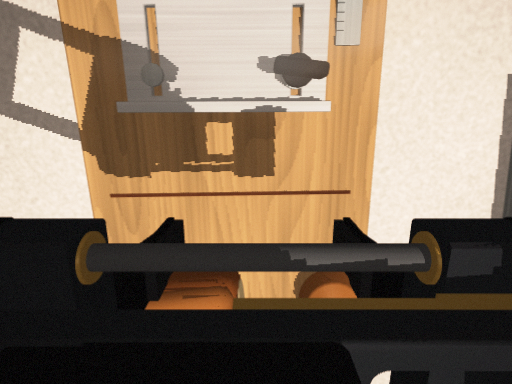

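```bash
python3 -m crank '[{"offset":[0,0.036,0.021],"spin":0},{"offset":[0,0.036,0.021],"spin":0},{"offset":[0,0.036,0.021],"spin":0},{"offset":[0,0,0],"spin":-0.146},{"offset":[0,0,0],"spin":-0.146},{"offset":[0,0,0],"spin":-0.146},{"offset":[0,0,0],"spin":-0.146},{"offset":[0,0,0],"spin":-0.146},{"offset":[0,0,0],"spin":-0.146},{"offset":[0,0,0],"spin":-0.146},{"offset":[0,0,0],"spin":-0.146}]'
python3 -m crank '[{"offset":[0,0,0],"spin":-0.146},{"offset":[0,0,0],"spin":-0.146},{"offset":[0,0,0],"spin":0},{"offset":[0,0,0],"spin":0}]' 0.06
python3 - <<'E'
from h import *
p=bot.capture('wrist');save(p,'w13.png');np.save('w13.npy',p,allow_pickle=True)
cv2.imwrite('pics/w13c.png',cv2.resize(p['pixels'][80:230,170:370],None,fx=4,fy=4,interpolation=cv2.INTER_CUBIC))
E
```

```text
time_s: 19.8
position: [0.6586, -0.0246, 0.3594]
tcp_rot: [[-0.005, -0.884, 0.467], [0.001, 0.467, 0.884], [-1.0, 0.005, -0.001]]
force: [-0.8, 0.6, -0.6]
opening: 1.001
time_s: 20.2
position: [0.6588, -0.0246, 0.3604]
tcp_rot: [[-0.003, -0.979, 0.202], [0.001, 0.202, 0.979], [-1.0, 0.003, 0.0]]
force: [-0.5, -0.2, -0.0]
opening: 0.737
```

View pics/w13.png

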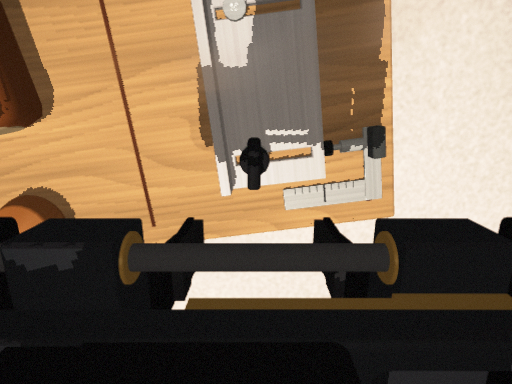

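View pics/w13c.png

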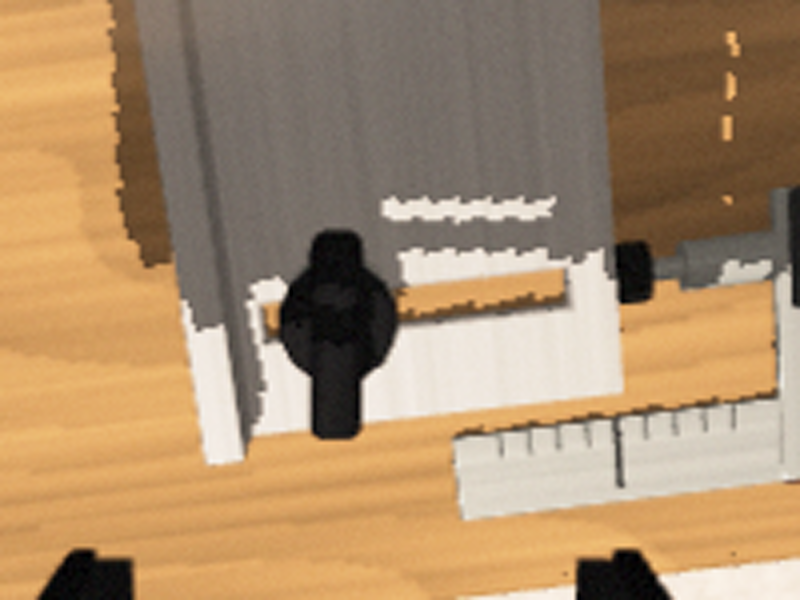

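The plate's far edge at (612,280) in the crop touches the buffer face at (618,270), and it lies on the mark line. The bar stands upright in the picture, so the jaws are aligned with it. Next I'll get the knob's centre.

```bash
python3 - <<'E'
from h import *
p=np.load('w13.npy',allow_pickle=True).item()
c=lambda x,y:(170+x/4-0.4,80+y/4-0.4)
def w(x,y,z): return p2w(p,[c(x,y)],z=z)[0]
a,b=w(336,234,.079),w(335,438,.079);print(a,b,(a+b)/2,'ang',np.degrees(np.arctan2(*(b-a)[1::-1])))
e1,e2=w(600,5,.028),w(622,392,.028);print('edge',e1,e2,np.degrees(np.arctan2(*(e2-e1)[1::-1])))
i1,i2=w(136,5,.055),w(207,463,.055);print('wall',i1,i2,np.degrees(np.arctan2(*(i2-i1)[1::-1])))
s=bot.read_state();R=s['tcp_rot'];k=(a+b)/2;k[2]=.212+0.030
print(s['position'],np.round((k-s['position'])@R,4),np.degrees(np.arctan2(R[1,2],R[0,2])), s['joint_positions'])
E
```

```text
[ 0.60987866 -0.01882234  0.079     ] [ 0.65441627 -0.02836109  0.079     ] [ 0.63214746 -0.02359171  0.079     ] ang -12.088568512979611
edge [0.57216976 0.05480728 0.028     ] [0.66991699 0.04597393 0.028     ] -5.1637542477023
wall [ 0.55273911 -0.0533086   0.055     ] [ 0.66020002 -0.06241641  0.055     ] -4.84450179211891
[ 0.65893059 -0.02462772  0.36087426] [ 0.1189  0.0262 -0.0044] 78.40361624133864 [-1.18332123e+01  3.56387606e+01  7.91722066e+01  9.32076369e-03
  6.53283178e+01 -9.02407405e+01]
```

```bash
python3 -m crank '[{"offset":[0,0.013,-0.002],"spin":0},{"offset":[0,0.013,-0.0024],"spin":0},{"offset":[0.02,0,0],"spin":0},{"offset":[0.025,0,0],"spin":0},{"offset":[0.02,0,0],"spin":0},{"offset":[0,0,0],"spin":0},{"offset":[0,0,0],"spin":0}]' 0.045
python3 - <<'E'
from h import *
p=bot.capture('wrist');save(p,'w14.png')
s=bot.read_state();R=s['tcp_rot'];print(np.round((np.array([.632,-.0235,.241])-s['position'])@R,4))
E
```

```text
time_s: 20.95
position: [0.6329, -0.0239, 0.297]
tcp_rot: [[-0.001, -0.98, 0.199], [0.0, 0.199, 0.98], [-1.0, 0.001, 0.0]]
force: [0.2, -0.1, 0.6]
opening: 0.516
[0.0569 0.0014 0.0002]
```

View pics/w14.png

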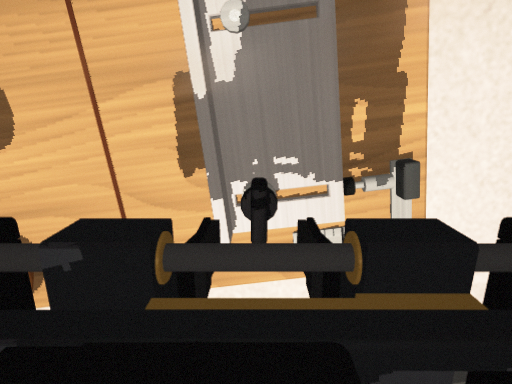

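The bar at column 259 is centred between the jaws. I'll descend and close.

```bash
python3 -m crank '[{"offset":[0.015,0.001,0],"spin":0},{"offset":[0.015,0,0],"spin":0},{"offset":[0.015,0,0],"spin":0},{"offset":[0.008,0,0],"spin":0},{"offset":[0.0035,0,0],"spin":0},{"offset":[0,0,0],"spin":0},{"offset":[0,0,0],"spin":0}]' 0.045
python3 -m crank '[{"offset":[0,0,0],"spin":0},{"offset":[0,0,0],"spin":0},{"offset":[0,0,0],"spin":0},{"offset":[0,0,0],"spin":0},{"offset":[0,0,0],"spin":0},{"offset":[0,0,0],"spin":0},{"offset":[0,0,0],"spin":0}]' 0
python3 - <<'E'
from h import *
s=bot.read_state();print(s['position'],s['force'],s['moment'],s['opening']*87)
E
```

```text
time_s: 21.7
position: [0.6321, -0.0237, 0.241]
tcp_rot: [[0.001, -0.98, 0.198], [-0.0, 0.198, 0.98], [-1.0, -0.001, -0.0]]
force: [-0.0, 0.1, -1.2]
opening: 0.516
time_s: 22.4
position: [0.6319, -0.0234, 0.2409]
tcp_rot: [[0.0, -0.98, 0.199], [0.001, 0.199, 0.98], [-1.0, -0.0, 0.001]]
force: [-0.2, 0.9, 1.3]
opening: 0.138
[ 0.6318641  -0.023425    0.24087829] [-0.15787464  0.93825341  1.26870956] [ 0.29230521 -0.01469982 -0.07291956] 12.010865218682756
```

The bar is gripped at 12.0 mm with hardly any side force. Turning clockwise now, following the 3 mm/rad sink.

```bash
python3 -m crank '[{"offset":[0.0003,0,0],"spin":0.1},{"offset":[0.0003,0,0],"spin":0.1},{"offset":[0.0003,0,0],"spin":0.1},{"offset":[0.0003,0,0],"spin":0.1},{"offset":[0.0003,0,0],"spin":0.1},{"offset":[0.0003,0,0],"spin":0.1},{"offset":[0,0,0],"spin":0}]'
python3 - <<'E'
from h import *
s=bot.read_state();print(s['position'],s['force'],s['moment'],s['opening']*87,s['joint_positions'][5])
E
```

```text
time_s: 23.1
position: [0.6322, -0.0227, 0.2391]
tcp_rot: [[0.001, -0.697, 0.717], [0.002, 0.717, 0.697], [-1.0, 0.0, 0.002]]
force: [1.3, 4.8, 2.0]
opening: 0.132
[ 0.63218122 -0.02269147  0.23912884] [1.30107448 4.84149644 2.00255306] [ 0.84380637 -0.3288017  -0.03820715] 11.519254980584812 -56.44670511579689
```

```bash
python3 -m crank '[{"offset":[0.0003,0.0007,0.0007],"spin":0.1},{"offset":[0.0003,0,0],"spin":0.1},{"offset":[0.0003,0,0],"spin":0.1},{"offset":[0.0003,0,0],"spin":0.1},{"offset":[0,0,0],"spin":0}]'
python3 - <<'E'
from h import *
s=bot.read_state();print(s['position'],s['force'],s['moment'],s['opening']*87,s['joint_positions'][5])
p=bot.capture('wrist');save(p,'w15.png')
E
```

```text
time_s: 23.6
position: [0.6326, -0.0221, 0.2379]
tcp_rot: [[0.003, -0.364, 0.932], [0.001, 0.932, 0.364], [-1.0, -0.0, 0.003]]
force: [2.7, 4.5, -0.8]
opening: 0.137
[ 0.63257426 -0.02208987  0.23794696] [ 2.65897799  4.4627091  -0.78716607] [ 0.71989813 -0.41172061 -0.03313964] 11.947561513127702 -33.49855584269376
```

View pics/w15.png

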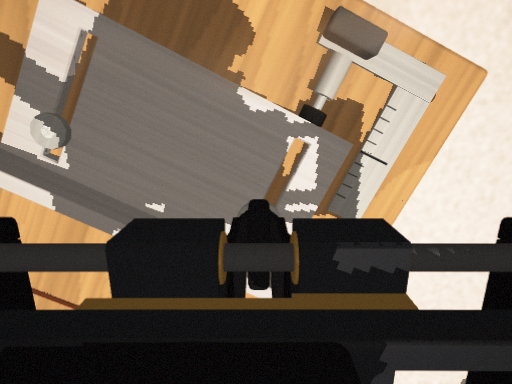

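The bar at (258,240) is still upright between the jaws, so it turns with them. The buffer at (312,115) is still on the plate edge. I'll finish the turn.

```bash
python3 -m crank '[{"offset":[0.0003,0.0003,0.0003],"spin":0.1},{"offset":[0.0003,0,0],"spin":0.1},{"offset":[0.0003,0,0],"spin":0.1},{"offset":[0.0002,0,0],"spin":0.06},{"offset":[0,0,0],"spin":0},{"offset":[0,0,0],"spin":0}]'
python3 - <<'E'
from h import *
s=bot.read_state();R=s['tcp_rot'];print(s['position'],s['force'],s['moment'],s['opening']*87,np.degrees(np.arctan2(R[1,2],R[0,2])))
E
```

```text
time_s: 24.25
position: [0.633, -0.0219, 0.2369]
tcp_rot: [[0.004, -0.014, 1.0], [0.0, 1.0, 0.014], [-1.0, 0.0, 0.004]]
force: [4.0, 3.8, -0.2]
opening: 0.133
[ 0.63303781 -0.02189135  0.23691045] [ 4.03618643  3.79648731 -0.24387924] [ 0.61694961 -0.52286509  0.06998216] 11.591557607066362 0.7875568543133361
```

```bash
python3 -m crank '[{"offset":[0,0,0],"spin":0},{"offset":[0,0,0],"spin":0},{"offset":[0,0,0],"spin":0},{"offset":[0,0,0],"spin":0},{"offset":[0,0,0],"spin":0}]' 0.045
python3 -m crank '[{"offset":[-0.01,0,0],"spin":0},{"offset":[-0.02,0,0],"spin":0},{"offset":[-0.03,0,0],"spin":0},{"offset":[-0.03,-0.02,0],"spin":0},{"offset":[-0.03,-0.03,0],"spin":0},{"offset":[-0.03,-0.03,0],"spin":0},{"offset":[0,-0.01,0],"spin":0},{"offset":[0,0,0],"spin":0},{"offset":[0,0,0],"spin":0}]'
python3 - <<'E'
from h import *
p=bot.capture('wrist');save(p,'w16.png');np.save('w16.npy',p,allow_pickle=True)
p=bot.capture('scene');cv2.imwrite('pics/s16.png',cv2.resize(p['pixels'][160:295,200:380],None,fx=4,fy=4,interpolation=cv2.INTER_CUBIC))
s=bot.read_state();print(s['position'],s['force'])
E
```

```text
time_s: 24.75
position: [0.6318, -0.0225, 0.2366]
tcp_rot: [[-0.001, -0.011, 1.0], [-0.0, 1.0, 0.011], [-1.0, -0.0, -0.001]]
force: [0.1, 0.0, -0.1]
opening: 0.475
time_s: 25.65
position: [0.6322, -0.1116, 0.3855]
tcp_rot: [[-0.003, -0.011, 1.0], [0.002, 1.0, 0.011], [-1.0, 0.002, -0.003]]
force: [-0.8, 0.3, -1.0]
opening: 0.518
[ 0.63241386 -0.11096886  0.38501296] [0.00529889 0.18533534 0.3978072 ]
```

View pics/w16.png

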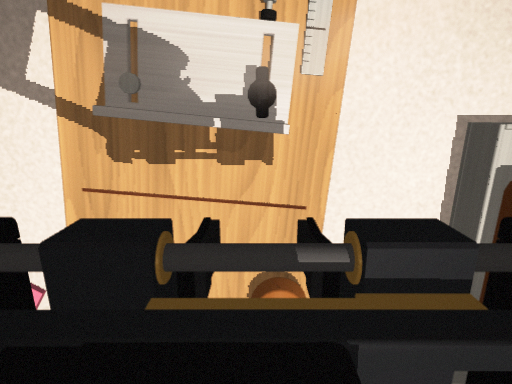

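View pics/s16.png

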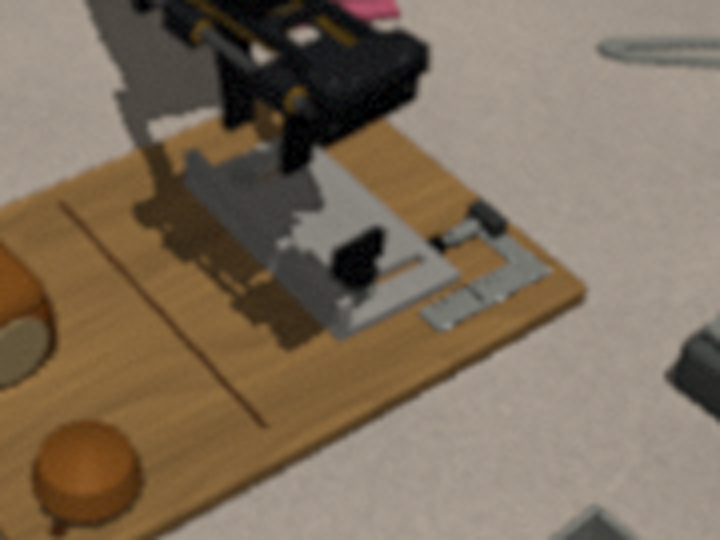

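The knob bar now lies along the sliding direction, at (263,70) to (262,117), and the plate edge is on the buffer at (268,15). One last check from a better viewpoint.

```bash
python3 -m crank '[{"offset":[0,0.02,0],"spin":0},{"offset":[0,0.02,0],"spin":0},{"offset":[0,0.02,0],"spin":0},{"offset":[0,0,0],"spin":0},{"offset":[0,0,0],"spin":0}]' | head -2
python3 - <<'E'
from h import *
p=bot.capture('wrist');np.save('w17.npy',p,allow_pickle=True)
cv2.imwrite('pics/w17c.png',cv2.resize(p['pixels'][30:210,180:380],None,fx=3.3,fy=3.3,interpolation=cv2.INTER_CUBIC))
E
```

```text
time_s: 26.25
position: [0.6322, -0.0506, 0.3861]
```

View pics/w17c.png

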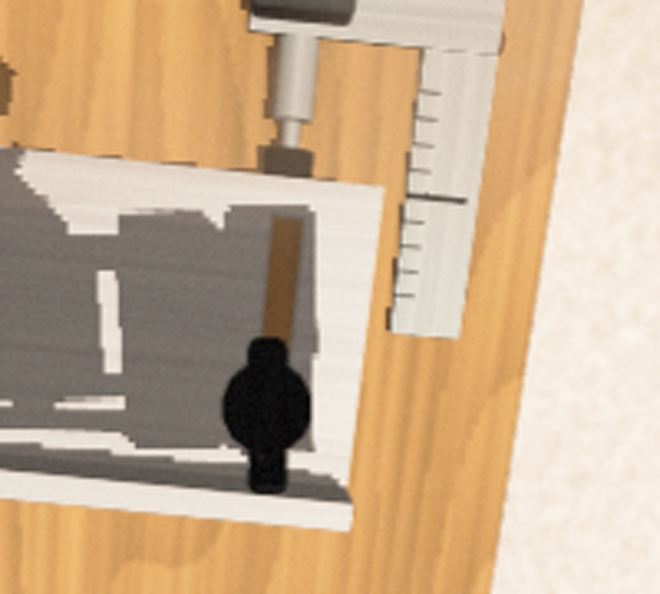

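```bash
python3 - <<'E'
from h import *
a=np.load('w1.npy',allow_pickle=True).item();b=np.load('w17.npy',allow_pickle=True).item();m=np.load('w13.npy',allow_pickle=True).item()
ey=np.array([.0837,.9965])
def v(p,o,f,x,y,z): return p2w(p,[(o[0]+x/f-.4,o[1]+y/f-.4)],z=z)[0][:2]@ey*1000
A=lambda x,y,z:v(a,(180,110),3.8,x,y,z);B=lambda x,y,z:v(b,(180,30),3.3,x,y,z);M=lambda x,y,z:v(m,(170,80),4,x,y,z)
print('before: face,back,sleeve',A(537,152,.035),A(568,152,.035),A(597,152,.035),'mark',A(522,300,.023))
print('w13: face back sleeve edge',M(618,270,.035),M(651,268,.035),M(680,264,.035),'edge',M(614,270,.028),'mark',M(619,450,.023))
print('after: back,sleeve',B(290,146,.035),B(292,121,.035),'edge top',B(285,178,.028),'mark',B(437,199,.023))
i1=p2w(b,[(180,30+497/3.3)],z=.055)[0];i2=p2w(b,[(180+350/3.3,30+530/3.3)],z=.055)[0];print('wall yaw',np.degrees(np.arctan2(*(i2-i1)[1::-1])))
k1=p2w(b,[(180+268/3.3,30+340/3.3)],z=.076)[0];k2=p2w(b,[(180+267/3.3,30+493/3.3)],z=.076)[0];print('bar',np.degrees(np.arctan2(*(k2-k1)[1::-1])))
E
```

```text
before: face,back,sleeve 99.2614645327324 108.79050739861557 117.70311755529453 mark 100.35144850332166
w13: face back sleeve edge 101.42057154531486 109.79045048833382 117.16665130264704 edge 101.82377091490866 mark 101.06673092392886
after: back,sleeve 110.50665530567154 117.8493624968981 edge top 101.51939411318372 mark 100.35375876310731
wall yaw -4.702751917782781
bar -89.40412353183495
```

The exposed buffer rod went from about 8.9 mm to 7.3–7.4 mm, so the buffer is pressed in about 1.5 mm. The fence is square at −4.7°, and the knob stands near 1.47 rad.

```bash
python3 - <<'E'
from h import *
print(bot.hand_in())
E
```

```text
the job is handed in; nothing more can be done
None
```

The fence is resting on the buffer at the mark with the clamp tightened, and I handed the job in at about 26 s with the gripper clear of everything. No verdict is reported.

**What went wrong and was mended:** my first push, with closed fingers behind the clamp end of the wall, skewed the fence by about 5.5°. I backed off and pushed again with both open fingers along the wall. That squared it and slid it up to the buffer.

**Last checks:**
- **Drag and contact:** sliding took a steady 11 N or so, and the push rose to about 14.5 N once the buffer was met.
- **Buffer:** the camera puts the compression at about 1.5 mm, which is about 6 N at 4 N/mm. The force rise alone gave 3–4 N. The two differ a little, but both lie within 1 to 13 N.
- **Position:** before clamping, the plate edge was within about 1 mm of the mark line. The rod length showed no change after clamping.
- **Squareness:** the wall stands at −4.7°, against about −4.9° for the board.
- **Knob:** the bar turned with the gripper from about 0.12 to about 1.47 rad (tight from 1.25) and stayed there after release.
- **Bystanders:** I never touched them. The loaf, roll and tongs look unmoved where they show in the late pictures, but I did not re-measure any of them at the end, nor check the jar and knife.

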